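# Reload connector shells into the inspection rack in reverse order

### The job

The four connector shells stand in the black seats of the wooden rack; move them all to the aluminium rack, one standing upright on the floor of each round well, in reverse order: the shell at the left end of the wooden rack goes into the well at the right end of the aluminium rack, the second from the left into the second from the right, and so on (left and right as seen from the robot). Do not knock any of them over on the way.

Things in the scene. Friction and masses are not known exactly. Their poses are not given: they have to be found in the camera images.
- plug: Loose metal connector shell, upright in a black seat at the start. Origin: centre of its underside; z up its axis. Slim steel plug, 75 mm tall: ribbed foot 36 mm in diameter up to 22 mm, tapering to a 22 mm barrel from 30 mm up to the top (grip there). 90 g.
- flanged: Loose metal connector shell, upright in a black seat at the start. Origin: centre of its underside; z up its axis. Aluminium panel receptacle, 66 mm tall: round foot 36 mm in diameter, thin flange 38 x 38 mm at 22 to 27 mm height, above it a round 30 mm barrel to the top (grip there). 80 g.
- elbow: Loose metal connector shell, upright in a black seat at the start. Origin: centre of its underside; z up its axis. Aluminium, with a side outlet, 72 mm tall: foot 36 mm in diameter, 12 mm high, then a 26 mm barrel to the top (grip it); a 16 mm tube sticks out along its +y to 34 mm from the axis, its top 32 mm up. 80 g.
- nut: Loose metal connector shell, upright in a black seat at the start. Origin: centre of its underside; z up its axis. Fat steel coupling shell: a cylinder 44 mm in diameter and 56 mm tall, finely ribbed round its upper half. 160 g.
- seat_plug: Fixed black plastic seat tray on the wooden rack, 72 x 72 mm, 14 mm high (floor and walls 5 mm thick), in which the slim plug stands at the start; it stays, so it marks that shell's original place. Origin: centre of its underside, 5 mm below the shell's. The four seats look alike, 80 mm apart in a row, in any order.
- seat_flanged: Fixed black plastic seat tray on the wooden rack, 72 x 72 mm, 14 mm high (floor and walls 5 mm thick), in which the flanged receptacle stands at the start; it stays, so it marks that shell's original place. Origin: centre of its underside, 5 mm below the shell's. The four seats look alike, 80 mm apart in a row, in any order.
- seat_elbow: Fixed black plastic seat tray on the wooden rack, 72 x 72 mm, 14 mm high (floor and walls 5 mm thick), in which the shell with the side outlet stands at the start; it stays, so it marks that shell's original place. Origin: centre of its underside, 5 mm below the shell's. The four seats look alike, 80 mm apart in a row, in any order.
- seat_nut: Fixed black plastic seat tray on the wooden rack, 72 x 72 mm, 14 mm high (floor and walls 5 mm thick), in which the fat coupling shell stands at the start; it stays, so it marks that shell's original place. Origin: centre of its underside, 5 mm below the shell's. The four seats look alike, 80 mm apart in a row, in any order.
- wood_rack: Fixed plywood board, 84 x 410 mm, 18 mm thick, with the four seats at y = -120, -40, 40, 120 mm; a jar 58 mm tall, not part of the job, stands on it at y = 200 mm. Origin: underside, midway along the seats. +y points to the robot's left, +x away from it, give or take a small turn. It is the nearer or the farther of the two racks.
- metal_rack: Fixed aluminium plate, 84 mm deep, 20 mm high, with four empty round wells at y = -120, -40, 40, 120 mm, x = 0, each 62 mm in diameter, 8 mm deep (floor at z = 12 mm); a cup 45 mm tall, not part of the job, stands on it at y = -200 mm. Origin: underside, midway along the wells. +y points to the robot's left, +x away, give or take a small turn.
Mind the look-alikes: they are no part of the job. Leave any blue or pink look-alike of the plug alone.

How it is judged:
At the end, for the whole second after the job is handed in: Each shell stands in the aluminium rack's well that mirrors its original place along the wooden rack: within 16 mm of the well's centre along each of the rack's axes, underside within 4 mm of the well floor's height, leaning less than 0.1 rad, and at rest (((y of seat_plug in the frame of wood_rack between -0.14 and -0.1 m and y of plug in the frame of metal_rack between 0.104 and 0.136 m) or (y of seat_plug in the frame of wood_rack between -0.06 and -0.02 m and y of plug in the frame of metal_rack between 0.024 and 0.056 m) or (y of seat_plug in the frame of wood_rack between 0.02 and 0.06 m and y of plug in the frame of metal_rack between -0.056 and -0.024 m) or (y of seat_plug in the frame of wood_rack between 0.1 and 0.14 m and y of plug in the frame of metal_rack between -0.136 and -0.104 m)) and x of plug in the frame of metal_rack between -0.016 and 0.016 m and z of plug in the frame of metal_rack between 0.008 and 0.016 m and angle between each of plug, flanged, elbow, nut's own z axis and vertical below 0.1 rad and linear speed of each of plug, flanged, elbow, nut below 0.02 m/s and angular speed of each of plug, flanged, elbow, nut below 0.2 rad/s and ((y of seat_flanged in the frame of wood_rack between -0.14 and -0.1 m and y of flanged in the frame of metal_rack between 0.104 and 0.136 m) or (y of seat_flanged in the frame of wood_rack between -0.06 and -0.02 m and y of flanged in the frame of metal_rack between 0.024 and 0.056 m) or (y of seat_flanged in the frame of wood_rack between 0.02 and 0.06 m and y of flanged in the frame of metal_rack between -0.056 and -0.024 m) or (y of seat_flanged in the frame of wood_rack between 0.1 and 0.14 m and y of flanged in the frame of metal_rack between -0.136 and -0.104 m)) and x of flanged in the frame of metal_rack between -0.016 and 0.016 m and z of flanged in the frame of metal_rack between 0.008 and 0.016 m and ((y of seat_elbow in the frame of wood_rack between -0.14 and -0.1 m and y of elbow in the frame of metal_rack between 0.104 and 0.136 m) or (y of seat_elbow in the frame of wood_rack between -0.06 and -0.02 m and y of elbow in the frame of metal_rack between 0.024 and 0.056 m) or (y of seat_elbow in the frame of wood_rack between 0.02 and 0.06 m and y of elbow in the frame of metal_rack between -0.056 and -0.024 m) or (y of seat_elbow in the frame of wood_rack between 0.1 and 0.14 m and y of elbow in the frame of metal_rack between -0.136 and -0.104 m)) and x of elbow in the frame of metal_rack between -0.016 and 0.016 m and z of elbow in the frame of metal_rack between 0.008 and 0.016 m and ((y of seat_nut in the frame of wood_rack between -0.14 and -0.1 m and y of nut in the frame of metal_rack between 0.104 and 0.136 m) or (y of seat_nut in the frame of wood_rack between -0.06 and -0.02 m and y of nut in the frame of metal_rack between 0.024 and 0.056 m) or (y of seat_nut in the frame of wood_rack between 0.02 and 0.06 m and y of nut in the frame of metal_rack between -0.056 and -0.024 m) or (y of seat_nut in the frame of wood_rack between 0.1 and 0.14 m and y of nut in the frame of metal_rack between -0.136 and -0.104 m)) and x of nut in the frame of metal_rack between -0.016 and 0.016 m and z of nut in the frame of metal_rack between 0.008 and 0.016 m); the robot touches nothing.
It fails at once if a shell was knocked over (leaning more than 0.8 rad) (angle between any of plug, flanged, elbow, nut's own z axis and vertical above 0.8 rad).
It also fails if it takes over 88 s, if anything falls off the work surface, if the arm or the gripper's body presses on something with over 40 N, if the wrist force passes 120 N, or if a joint passes its speed limit or range.

### The arm

A 6-joint arm with a two-finger parallel gripper is mounted at the origin on the work surface. World frame = base frame: x ahead of the robot, y to its left, z up, the work surface at z = 0. Lengths are in m, angles in rad, forces in N, time in s.
With the tool pointing down it reaches from about 0.3 to 0.85 m from the base axis. Payload 5.4 kg.
Tool frame: the origin (TCP) lies at the very end of the fingers, on their centre line; the grasp point (between the pads) lies 19 mm behind it; z points along the fingers, y is the direction in which the jaws open and shut (so a half turn about z gives the same grasp; the last joint's range is limited). The gripper opens to 85 mm and grips with 20 to 120 N. Pads are 22 mm wide; open, the fingers measure 114 mm over their backs; the gripper's body (76 mm by 85 mm) begins 54 mm behind the grasp point. The pads swing forward as they close: fully open they stand 13 mm farther back than shut.
Start: joints at [-1.435, 0.158, 1.597, -0, 1.386, -0.21], TCP at [0.195, -0.541, 0.231] pointing down, gripper open.
Joint ranges: [-2.91, 2.91], [-0.94, 2.29], [0.18, 2.7], [-1.29, 4.43], [0.17, 2.64], [-3, 3]. Speed limits (rad/s): [2.57, 2.57, 3.14, 3.14, 3.14, 3.14].

### API

Orientations are given as a unit quaternion [x, y, z, w].
In Python, from plant import env, effector, sensors, viewer, ticket gives the robot as it stands. The module is installed in compiled form; this text tells all that it offers. Calls block until the motion is done:
- env.move_ptp(position, orientation): joint-space move of the TCP to a pose.
- env.move_l(position, attitude=None, max_speed=0.15): straight line of the TCP; attitude=None keeps the orientation; max_speed is the mean speed in m/s.
- env.movej(angles): joint-space move.
- effector.grip(opening): finger opening in m; the grip force is fixed at half the most; returns when the fingers have stopped.
- env.wait(seconds).
- env.ik(position, orientation): joint angles nearest the present ones, or None.
- sensors.get_obs(): the state.
- viewer.grab_frame(name): name is "scene" or "top" or "wrist"; returns a dict with "frame" (384x512x3 uint8, red, green, blue), "vertical_fov" (degrees; the focal length in pixels is half the picture's height over the tangent of half this angle, whatever the lens; pixels are square), "cx", "cy" (the principal point, pixels), "dist_coeffs" ([k1, k2, p1, p2, k3] as OpenCV has them; the pictures are not rectified), "rvec" (rotation vector, rad) and "tvec" (3), from world to camera coordinates, as OpenCV has them. Camera axes: x right, y down, z forward; pixel columns grow to the right and rows downward; lengths in m; the calibration is good to about 2 mm. A picture is of the moment at which its call begins. There is no depth.
A pose or a line that the arm cannot do raises env.Unreachable and nothing moves.
- ticket.sign_off(): hands the job in, once; it reports no verdict.
The state is a dict: "time": time; "joint_positions": joint angles; "qd": joint speeds; "tau": joint torques, N m; "eef_pos": TCP position; "orientation": TCP orientation; "ft_force": force on the tool from outside, world axes, zero at the start; "ft_torque": the same for the moment, N m; "finger_gap": finger opening in m.
Only numpy, scipy, OpenCV 4.12 (cv2) and the standard library are available. Lean on these libraries where they do the work, as an engineer would, in place of code of your own. Each camera call takes 0.05 s, during which the arm holds its last target. There are 200 camera calls.

## Working session

There is one attempt and no reset: what is moved stays moved. The work goes in short steps, each a Python script; the robot and the scene stay as the last script left them, time stands still between calls to the robot, and variables do not carry over. Pictures are saved under pics/ and viewed, about 12 in all and at most 16, crops included, and the job is handed in when it is done.

```bash
mkdir -p pics; cat > h.py <<'E'
import numpy as np, cv2
from plant import env, effector, sensors, viewer, ticket
def K(f):
    fl=192/np.tan(np.radians(f["vertical_fov"])/2)
    return np.array([[fl,0,f["cx"]],[0,fl,f["cy"]],[0,0,1.]])
def ray(f,uv,z):
    "pixels -> world xy on plane z"
    n=cv2.undistortPoints(np.float64(uv).reshape(-1,1,2),K(f),np.float64(f["dist_coeffs"])).reshape(-1,2)
    R=cv2.Rodrigues(np.float64(f["rvec"]))[0]; t=np.float64(f["tvec"]).ravel()
    c=-R.T@t; d=np.c_[n,np.ones(len(n))]@R
    return c[:2]+d[:,:2]*((z-c[2])/d[:,2])[:,None]
def proj(f,P):
    return cv2.projectPoints(np.float64(P).reshape(-1,1,3),np.float64(f["rvec"]),np.float64(f["tvec"]),K(f),np.float64(f["dist_coeffs"]))[0].reshape(-1,2)
def save(name,img,s=1):
    cv2.imwrite(f"pics/{name}.png",cv2.resize(cv2.cvtColor(img,cv2.COLOR_RGB2BGR),None,fx=s,fy=s,interpolation=cv2.INTER_CUBIC))
E
python3 - <<'E'
from h import *
import pickle
d={}
for n in("top","scene"):
    f=viewer.grab_frame(n); d[n]=f; save(n,f["frame"],1.5)
    R=cv2.Rodrigues(np.float64(f["rvec"]))[0]; print(n,-R.T@np.ravel(f["tvec"]),f["dist_coeffs"],f["vertical_fov"])
pickle.dump(d,open("d.pkl","wb"))
o=sensors.get_obs();print(o["time"],o["eef_pos"],o["orientation"],o["finger_gap"])
E
```

```text
top [ 0.45955005 -0.04258121  0.66795287] [-0.07425562  0.          0.          0.          0.        ] 57.31552416429734
scene [ 1.11830099 -0.07624033  0.82635026] [0.00576086 0.         0.         0.         0.        ] 51.487917047609116
0.1 [ 0.19481271 -0.5404091   0.23041055] [ 9.85089355e-01  1.72041360e-01  3.67642566e-05 -8.55621356e-04] 0.08557846546084193
```

View pics/top.png

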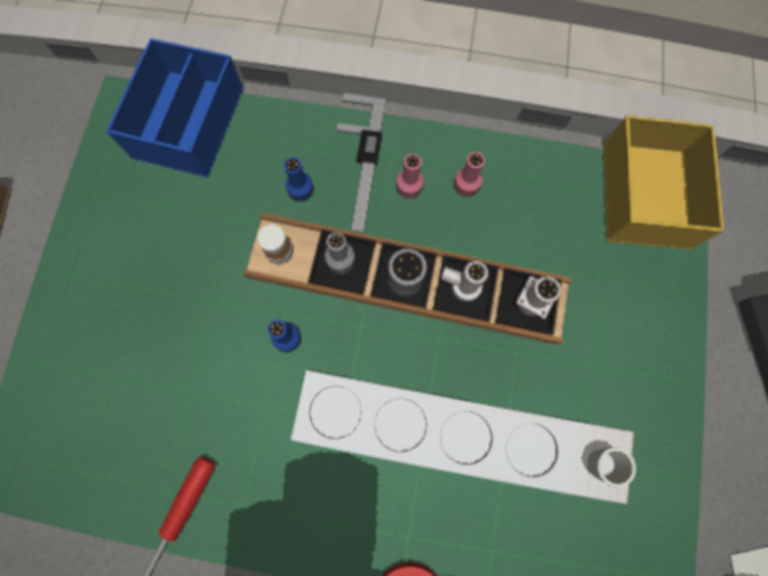

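View pics/scene.png

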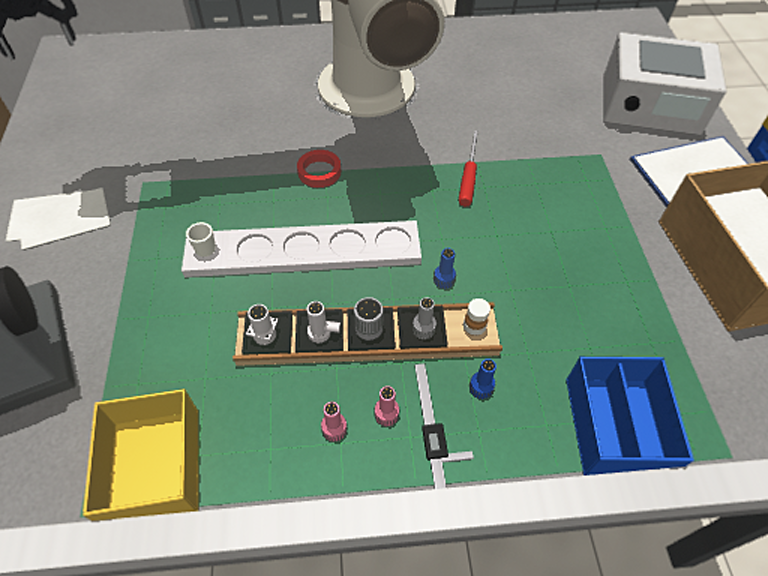

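Top view at 1.5x, shells from left to right: plug (338,250), nut (407,270), elbow (470,280), flanged (541,295).

- **Possible confusions:** blue plugs at (285,335) and (297,180), pink plugs at (410,175) and (470,175), the jar at (275,243) and the cup at (615,465). None of these stand in a black seat, so I leave them alone.
- **Racks:** wood is the farther one, metal the nearer.

Next, a close crop to measure.

```bash
python3 - <<'E'
from h import *
import pickle
d=pickle.load(open("d.pkl","rb")); a=d["top"]["frame"]; b=d["scene"]["frame"]
c1=a[135:230,160:390]; save("c1",c1,3.4)
c2=b[190:245,150:340]; 
c3=b[140:190,110:300]
save("c2",np.vstack([c2,c3]),4.2)
# wells from top: edges -> ellipse fits
g=cv2.cvtColor(a,cv2.COLOR_RGB2GRAY)
for (u,v) in [(335,411),(400,424),(466,437),(531,449)]:
    u/=1.5;v/=1.5; print(ray(d["top"],[[u,v]],.02), end=" ")
m=(g[240:340,185:430]>150).astype(np.uint8)
cs,_=cv2.findContours(cv2.Canny(g[240:340,185:430],25,60),cv2.RETR_LIST,cv2.CHAIN_APPROX_NONE)
for c in cs:
    if len(c)>40:
        e=cv2.fitEllipse(c); 
        if 25<e[1][0]<60 and e[1][1]<60:
            u=np.add(e[0],(185,240)); print(len(c),u,e[1],ray(d["top"],[u],.02))
E
```

```text
[[0.45919413 0.00956547]] [[ 0.45739292 -0.06987376]] [[ 0.45542994 -0.14997725]] [[ 0.45403621 -0.22882257]] 354 [353.93489075 299.57318497] (34.079833984375, 35.96528244018555) [[ 0.45360366 -0.22875311]]
90 [310.16938782 291.36845398] (31.407756805419922, 32.779808044433594) [[ 0.45522459 -0.14910433]]
107 [310.17761993 291.37756348] (36.36758804321289, 37.872493743896484) [[ 0.45521127 -0.14912109]]
143 [266.60522461 283.23273087] (34.869300842285156, 35.05779266357422) [[ 0.45639536 -0.06992465]]
91 [266.59836578 282.88214493] (31.905902862548828, 32.75798797607422) [[ 0.45699963 -0.06981371]]
106 [266.59796906 282.91579056] (36.81620407104492, 37.73189163208008) [[ 0.45694131 -0.06982249]]
325 [223.10486221 274.33369827] (34.419803619384766, 35.50972366333008) [[0.45854322 0.00986176]]
```

View pics/c1.png

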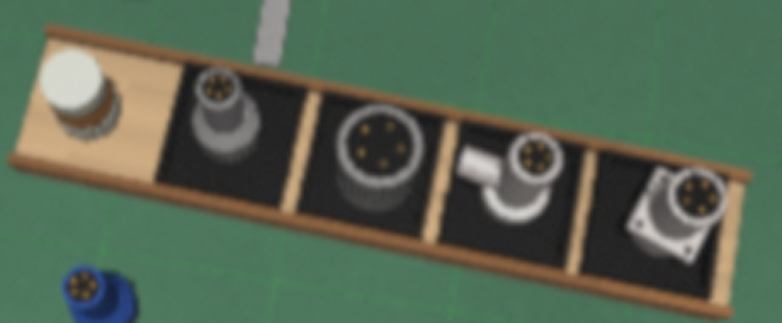

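View pics/c2.png

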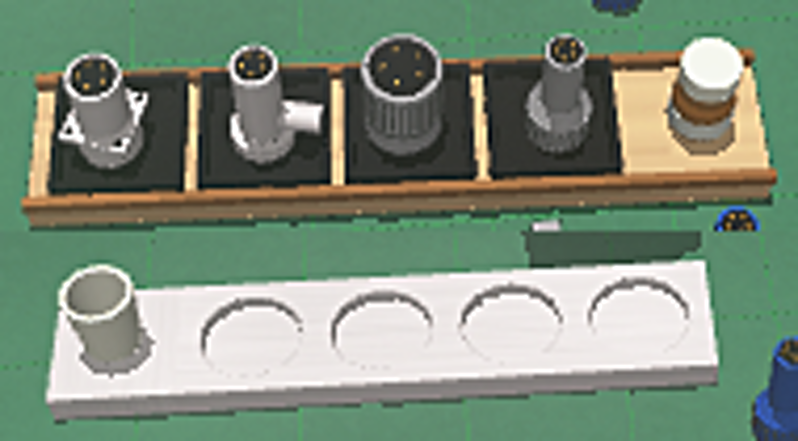

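Top crop, shell tops: plug (218,89), nut (380,146), elbow (536,158), flanged (697,197). All four are grey or steel in black seats, and the blue plug is outside the rack. Scene crop, tops: plug (566,50), nut (402,68), elbow (254,66), flanged (94,77). It agrees on the order, and all four wells are empty.

```bash
python3 - <<'E'
from h import *
import pickle
from scipy.spatial.transform import Rotation as Ro
d=pickle.load(open("d.pkl","rb")); T,S=d["top"],d["scene"]
t=dict(plug=(218,89,566,50,75),nut=(380,146,402,68,56),elbow=(536,158,254,66,72),flanged=(697,197,94,77,66))
R=lambda f:cv2.Rodrigues(np.float64(f["rvec"]))[0]
P=lambda f:np.c_[R(f),np.ravel(f["tvec"])]
ud=lambda f,uv:cv2.undistortPoints(np.float64(uv).reshape(-1,1,2),K(f),np.float64(f["dist_coeffs"])).reshape(2,1)
for n,(a,b,c,e,h) in t.items():
    p=((a+.5)/3.4-.5+160,(b+.5)/3.4-.5+135); q=((c+.5)/4.2-.5+150,(e+.5)/4.2-.5+190); z=.023+h/1000
    X=cv2.triangulatePoints(P(T),P(S),ud(T,p),ud(S,q)).ravel(); X=X[:3]/X[3]
    print(n,ray(T,[p],z),ray(S,[q],z),X,"z exp",z)
# rack corners (top of rims ~?) and seat edges
for (a,b) in [(48,30),(748,176),(12,160),(725,312)]: print(ray(T,[(a/3.4+160,b/3.4+135)],.032))
for y in (1,-1):
    q=Ro.from_matrix(np.array([[0,y,0],[y,0,0],[0,0,-1]])).as_quat(); 
    for p in ((.6,.0,.15),(.6,-.25,.15),(.45,0,.1),(.45,-.23,.1)): print(y,np.round(q,3),env.ik(p,q))
E
```

```text
plug [[0.64498948 0.03808637]] [[0.64521117 0.0391661 ]] [0.64509855 0.03866043 0.09776046] z exp 0.098
nut [[ 0.63493575 -0.04706326]] [[ 0.63657721 -0.04627365]] [ 0.63546457 -0.04664136  0.0773052 ] z exp 0.079
elbow [[ 0.63727429 -0.12478802]] [[ 0.63887654 -0.12352413]] [ 0.63777931 -0.12431596  0.0934979 ] z exp 0.095
flanged [[ 0.63280379 -0.20861437]] [[ 0.63444078 -0.20723003]] [ 0.63327642 -0.20826812  0.08756315] z exp 0.089
[[0.68449902 0.14922638]]
[[ 0.66619476 -0.25305194]]
[[0.60591177 0.15171759]]
[[ 0.58796915 -0.24687311]]
1 [0.707 0.707 0.    0.   ] [-2.01187820e-01  2.93572657e-01  1.60400210e+00 -4.44089210e-16
  1.24401790e+00 -2.01187820e-01]
1 [0.707 0.707 0.    0.   ] [-5.80315091e-01  4.15364446e-01  1.44824855e+00 -4.44089210e-16
  1.27797966e+00 -5.80315091e-01]
1 [0.707 0.707 0.    0.   ] [-2.69702232e-01 -1.82486482e-02  2.06046355e+00 -4.44089210e-16
  1.09937775e+00 -2.69702232e-01]
1 [0.707 0.707 0.    0.   ] [-7.12032394e-01  1.25576940e-01  1.90990733e+00 -4.44089210e-16
  1.10610838e+00 -7.12032394e-01]
-1 [ 0.707 -0.707  0.     0.   ] [-2.01187820e-01  2.93572657e-01  1.60400210e+00 -4.44089210e-16
  1.24401790e+00  2.94040483e+00]
-1 [ 0.707 -0.707  0.     0.   ] [-5.80315091e-01  4.15364446e-01  1.44824855e+00 -4.44089210e-16
  1.27797966e+00  2.56127756e+00]
-1 [ 0.707 -0.707  0.     0.   ] [-2.69702232e-01 -1.82486482e-02  2.06046355e+00 -4.44089210e-16
  1.09937775e+00  2.87189042e+00]
-1 [ 0.707 -0.707  0.     0.   ] [-7.12032394e-01  1.25576940e-01  1.90990733e+00 -4.44089210e-16
  1.10610838e+00  2.42956026e+00]
```

```bash
cat >> h.py <<'E'
Q=[.70710678,.70710678,0,0]
SH=dict(plug=(.6452,.0387,.055,.022),nut=(.6357,-.0467,.040,.044),elbow=(.638,-.1242,.053,.026),flanged=(.6336,-.2079,.049,.030))
W=dict(flanged=(.4592,.0098),elbow=(.4576,-.0698),nut=(.4558,-.1491),plug=(.4543,-.2288))
ZT=.175
def pick(n):
    x,y,g,w=SH[n]; z=.023+g-.019
    env.move_ptp([x,y,ZT],Q)
    env.move_l([x,y,z],max_speed=.12)
    effector.grip(max(w-.012,0)); o=sensors.get_obs(); print(n,"gap",o["finger_gap"],"t",o["time"])
    env.move_l([x,y,z+.12],max_speed=.12)
    o=sensors.get_obs(); print("lift gap",o["finger_gap"],"F",np.round(o["ft_force"],2)); return z
def place(n,z):
    x,y=W[n]
    env.move_l([x,y,z+.12],max_speed=.2)
    env.move_l([x,y,z-.010],max_speed=.1)
    effector.grip(.085); env.move_l([x,y,max(ZT,z+.1)],max_speed=.15)
    o=sensors.get_obs(); print("placed",n,"t",o["time"],"F",np.round(o["ft_force"],2))
E
python3 - <<'E'
from h import *
z=pick("plug")
f=viewer.grab_frame("scene"); save("p1",f["frame"][60:260,80:360],2.5)
E
```

```text
plug gap 0.019784978976263166 t 4.425
lift gap 0.020449957700551285 F [-0.71 -0.44 -2.3 ]
```

View pics/p1.png

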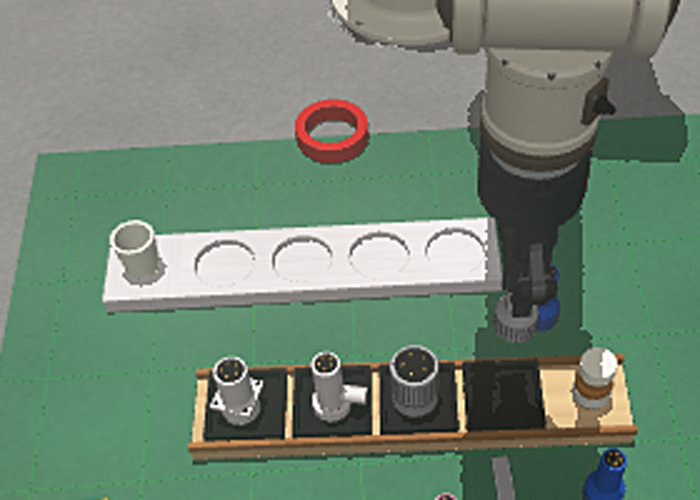

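The plug is held upright in the jaws at crop (515,320), and the other three shells are untouched. I'll place it and check.

```bash
python3 - <<'E'
from h import *
place("plug",.023+.055-.019)
env.move_ptp([SH["nut"][0],SH["nut"][1],ZT],Q)
f=viewer.grab_frame("scene"); g=viewer.grab_frame("top"); save("p2",np.vstack([f["frame"][120:250,80:360],g["frame"][230:340,170:450]]),2.5)
E
```

```text
placed plug t 10.5 F [ 0.73 -0.01 -1.01]
```

View pics/p2.png

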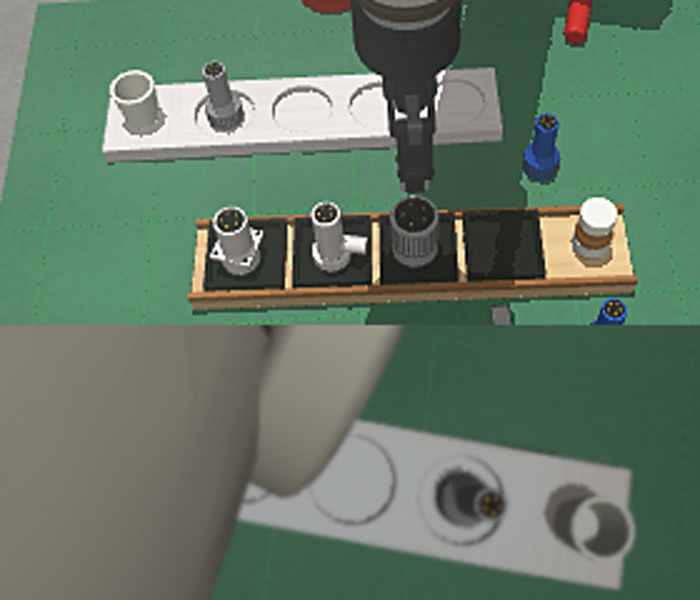

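The plug stands upright in the rightmost well at (225,110). The gripper is above the nut, so I'll do the remaining three.

```bash
python3 - <<'E'
from h import *
for n in("nut","elbow","flanged"):
    z=pick(n)
    gap=sensors.get_obs()["finger_gap"]
    if abs(gap-SH[n][3])>.004: print("BAD GRIP"); break
    place(n,z)
    g=viewer.grab_frame("wrist"); save("w_"+n,g["frame"],1)
else:
    env.move_ptp([.3,-.45,.25],Q)
f=viewer.grab_frame("scene"); g=viewer.grab_frame("top")
import pickle; pickle.dump(dict(scene=f,top=g),open("e.pkl","wb"))
save("p3",np.vstack([f["frame"][120:250,80:360],g["frame"][230:340,170:450]]),2.5)
print(sensors.get_obs()["time"])
E
```

```text
nut gap 0.04269872265726465 t 13.5667
lift gap 0.04275197513422612 F [ 0.29  0.   -2.71]
placed nut t 18.9333 F [ 0.46 -0.03 -0.04]
elbow gap 0.02455717846316952 t 21.4583
lift gap 0.02457282412398555 F [-0.61  0.13 -0.59]
placed elbow t 26.7667 F [ 0.6  -0.91  0.4 ]
flanged gap 0.02882461574931723 t 29.425
lift gap 0.02875797417784983 F [ 0.03  0.25 -1.32]
placed flanged t 35.1917 F [ 0.35 -0.13 -0.95]
37.1333
```

View pics/p3.png

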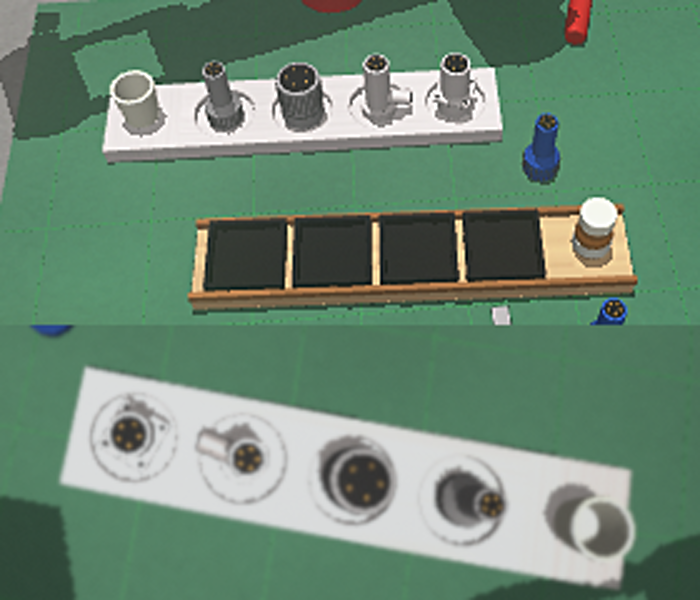

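All four stand in the wells in mirrored order. Tops in the picture are, from the top view: flanged (128,434), elbow (247,457), nut (361,481), plug (490,504); and from the scene view: (456,63), (376,63), (299,77), (214,70). I'll check these numerically.

```bash
python3 - <<'E'
from h import *
import pickle
d=pickle.load(open("e.pkl","rb"))
t=dict(flanged=(128,434,456,63,66),elbow=(247,457,376,63,72),nut=(361,481,299,77,56),plug=(490,504,214,70,75))
for n,(a,b,c,e,h) in t.items():
    z=.012+h/1000
    p=ray(d["top"],[((a+.5)/2.5-.5+170,(b+.5)/2.5-.5-130+230)],z)[0]; q=ray(d["scene"],[((c+.5)/2.5-.5+80,(e+.5)/2.5-.5+120)],z)[0]
    print(n,"mm off well: top",np.round((p-W[n])*1e3,1),"scene",np.round((q-W[n])*1e3,1))
o=sensors.get_obs();print(np.round(o["ft_force"],2))
ticket.sign_off()
E
```

```text
flanged mm off well: top [ 0.4 -0.8] scene [0.3 0. ]
elbow mm off well: top [ 0.8 -0.3] scene [0.3 0.1]
nut mm off well: top [-0.4  1.3] scene [-0.2  1.9]
plug mm off well: top [0.2 0.1] scene [1.7 0.8]
[-0.21 -0.45  0.23]
the job is handed in; nothing more can be done
```

I moved all four shells to the aluminium rack in reverse order and handed the job in at about 37 s of the 88 s allowed. From left to right the wells now hold the flanged receptacle, elbow, nut and plug. The wooden rack had plug, nut, elbow and flanged.

In the last pictures all four look upright. The top and scene cameras each put every shell's top within 2 mm of its well centre, using the heights for a shell standing on the well floor. The gripper was clear of everything. No check failed, and the two cameras agreed within 2 mm. I did not measure lean angles or speeds separately.

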